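# Show the weld coupon to the inspection camera

### The job

The open lid of the small steel case blocks the inspection camera's view, so first lower it gently until it is fully shut. Then pick up the welded T-shaped coupon and show it to the camera: hold it still and level (base plate underneath) in the air, centred over the middle of the closed case, its middle at the height of the lens, with the weld bead facing the lens. Finish while still holding it there; do not bump the camera, and leave the brush, pliers, pipe offcut and stone where they lie.

Things in the scene. Friction and masses are not known exactly. Their poses are not given: they have to be found in the camera images.
- case: Open-topped grey steel case fixed to the table, 180 mm (its x) by 220 mm (its y) by 70 mm high. Origin: centre of its underside, on the table. Its x axis points level from its middle towards the hinge side and the camera; z up.
- lid (a joint): Angle of the case's hinged lid in rad: 0 = fully shut, lying on the rim; grows as it opens, about 1.57 = upright; travel 0 to 1.9. The hinge is stiff: the lid stays at whatever angle it is left, and must be pushed (about 2 to 4 N near its free edge) all the way down.
- lid_hinge (a point): Middle of the lid's hinge line, on the case's rim towards the camera (90 mm along the case's x from its middle, 70 mm up); the line runs along the case's y. The lid is a flat plate 180 mm (hinge to free edge) by 220 mm, 8 mm thick; its underside lies in the hinge's plane. Its outer face looks up when shut, towards the camera when open.
- lid_handle (a point): Middle of the black knob on the lid's outer face (head 28 mm across, 43 mm proud of the face), 150 mm from the hinge towards the free edge and midway across the lid; this point is 35 mm off the face.
- lens (a point): Centre of the front glass of the inspection camera: a black box 75 x 55 x 55 mm with a round 42 mm lens barrel, on a steel column behind the case's hinge side. The point's x points level away from the case, so the lens looks level along -x over the case's middle, 240 to 280 mm in front of it; z up. The lens is 180 to 220 mm above the table.
- coupon_center (a point): Loose welded T coupon of dark mill steel, 0.5 to 0.8 kg: base plate 68 x 80 x 8 mm flat on the table, an upright plate 8 mm thick, 80 mm long and 50 mm tall on it (58 mm high in all). The point is the middle of the upright's thickness and length, 29 mm above the coupon's underside. x: level, square to the upright, towards its weld bead side; y: along the upright; z: up.
- bead (a point): Middle of the coupon's only weld bead, bright, about 15 mm thick, along the foot of the upright plate on the side where the base plate is wider: the base reaches 50 mm from the upright's mid-plane on the bead side and 18 mm on the back. Same axes as coupon_center; this point is 8 mm along x from it and 17 mm lower.
- wire_brush: Wire brush with a red handle, 265 mm long (along its x), 30 mm wide and high. Bystander. Origin: middle of its underside.
- pliers: Pliers with blue handles, 190 mm long (along its x), 85 mm wide, 16 mm high, lying flat. Bystander. Origin: near the pivot, on the table.
- pipe: Short offcut of steel pipe standing on end, 60 mm across, 70 mm high. Bystander. Origin: centre of its underside.
- stone: Grey stone block about 75 x 100 x 50 mm. Bystander. Origin: centre of its underside.

How it is judged:
On the way, in this order (a step that is already met when the one before it is completed fails the run):
1. the case's lid is lowered fully shut (value of joint lid below 0.06 rad), for 0.2 s.
2. the coupon is lifted off the table in the fingers, the lid still shut (height (world z) of coupon_center above 0.09 m and contact force between the fingers and coupon above 1 N and value of joint lid below 0.06 rad), for 0.2 s.
At the end, for the whole second after the job is handed in: Lid shut (under 0.06 rad); coupon held still by the fingers alone, its centre within 30 mm level of the case's middle and 22 mm of lens height, level within 0.15 rad, bead side towards the lens (lens within 50 mm to either side of the coupon's x axis, about 12 degrees) (value of joint lid below 0.06 rad and horizontal distance between coupon_center and case below 0.03 m and z of coupon_center in the frame of lens between -0.022 and 0.022 m and angle between coupon_center's own z axis and vertical below 0.15 rad and x of lens in the frame of coupon_center above 0.1 m and y of lens in the frame of coupon_center between -0.05 and 0.05 m and contact force between the fingers and coupon above 1 N and contact force between coupon and case below 0.1 N and linear speed of coupon below 0.03 m/s); the arm keeps its last pose, push and grip.
It fails at once if the lid is slammed (closing faster than 3 rad/s) (velocity of joint lid below -3 rad/s).
It fails at once if the camera is bumped out of place (distance of lens from where it was at the start of the episode above 0.01 m).
It fails at once if the brush, pliers, pipe offcut or stone is moved by more than 30 mm (distance of any of wire_brush, pliers, pipe, stone from where it was at the start of the episode above 0.03 m).
It also fails if it takes over 64 s, if anything falls off the work surface, if the arm or the gripper's body presses on something with over 40 N, if the wrist force passes 120 N, or if a joint passes its speed limit or range.

### The arm

A 7-joint arm with a two-finger parallel gripper is mounted at the origin on the work surface. World frame = base frame: x ahead of the robot, y to its left, z up, the work surface at z = 0. Lengths are in m, angles in rad, forces in N, time in s.
With the tool pointing down it reaches from about 0.425 to 0.925 m from the base axis. Payload 6.8 kg.
Tool frame: the origin (TCP) lies on the centre line of the jaws, within the pads' length; the fingertips stand 11 mm ahead of it and the grasp point (between the pads) lies 8 mm behind it; z points along the fingers, y is the direction in which the jaws open and shut (so a half turn about z gives the same grasp; the last joint's range is limited). The gripper opens to 85 mm and grips with 20 to 120 N. Pads are 22 mm wide; open, the fingers measure 114 mm over their backs; the gripper's body (76 mm by 85 mm) begins 54 mm behind the grasp point. The pads swing forward as they close: fully open they stand 13 mm farther back than shut.
Start: joints at [-0.108, 0.477, 0.022, 1.555, -0.011, 1.109, -0.083], TCP at [0.675, 0, 0.242] pointing down, gripper open.
Joint ranges: [-2.96, 2.96], [-0.34, 2.1], [-1.41, 1.46], [0.24, 2.44], [-1.37, 4.51], [0.17, 1.92], [-2.96, 2.96]. Speed limits (rad/s): [2.39, 2.39, 3.14, 3.14, 3.14, 3.14, 3.14].

### API

Orientations are given as a rotation vector (axis times angle).
In Python, from bench import r gives the robot as it stands.
- The arm moves only by the tool send_rows, never from a script. Its argument "deltas" is a list of rows, each a list of 7 numbers: the opening, from 0 (shut) to 1 (fully open), then the shift along the tool's x, y, z as a fraction of full scale, then the turn, a rotation vector about the tool's x, y, z as a fraction of full scale. In form: [[hand, x, y, z, ax, ay, az], ...]. A call has 1 to 20 rows; each row is the pose to reach, as a shift and turn from the pose commanded when the call began, along the tool's axes at that moment, turning the shorter way round; what a row does not reach only later rows make up. Full scale, the value 1, is 150 mm for a shift and 180 degrees for a turn. A row lasts 1/12 s, in which the tool goes at most 41.7 mm and 7.16 degrees, less where a joint would pass 70% of its speed; a pose out of reach is approached as far as the arm can. A call with a number of a shift or a turn outside -1 to 1 is refused whole. A call with a gripper value outside its range is refused whole. The fingers move at their own pace and stop on an object; "squeeze" is the grip in N (left out, the last holds). Time passes only in rows, so rows that repeat a pose let the fingers close. It gives the time, the measured TCP pose, the force and the opening at its end, in the units of the state.
- r.get_obs(): the state, without advancing time (a new reading comes with each control period).
- r.grab_frame(name): name is "scene" or "side" or "wrist"; returns a dict with "pixels" (480x640x3 uint8, red, green, blue), "camera_matrix" (3x3 intrinsics, pixels), "dist_coeffs" ([k1, k2, p1, p2, k3] as OpenCV has them; the pictures are not rectified), "rvec" (rotation vector, rad) and "tvec" (3), from world to camera coordinates, as OpenCV has them. Camera axes: x right, y down, z forward; pixel columns grow to the right and rows downward; lengths in m; the calibration is good to about 2 mm. A picture is of the moment at which its call begins. There is no depth.
- r.hand_in(): hands the job in, once; it reports no verdict.
The state is a dict: "clock": time; "joints": joint angles; "qvel": joint speeds; "tau": joint torques, N m; "tcp_pos": TCP position; "orientation": TCP orientation; "contact_force": force on the tool from outside, world axes, zero at the start; "moment": the same for the moment, N m; "grip_width": finger opening in m.
Only numpy, scipy, OpenCV 4.12 (cv2) and the standard library are available. Lean on these libraries where they do the work, as an engineer would, in place of code of your own. Each camera call takes 0.05 s, during which the arm holds its last target. There are 200 camera calls.

## Working session

There is one attempt and no reset: what is moved stays moved. The work goes in short steps, Python scripts to look and compute and a tool call to move; the robot and the scene stay as the last step left them, time stands still between calls to the robot, and variables do not carry over. Pictures are saved under pics/ and viewed, about 8 in all and at most 12, crops included, and the job is handed in when it is done.

Besides the shell and the picture viewer there is one more tool, called after "Call:" by a JSON object that holds its "op" and its "data". send_rows: Moves the arm, as the interface text tells. Shift numbers are shares of 150 mm and turn numbers shares of 180 degrees, none past 1 either way. Its arguments: {"type":"object","properties":{"deltas":{"type":"array","items":{"type":"array","items":{"type":"number"}}},"squeeze":{"type":"number"}},"required":["deltas"]}

```bash
mkdir -p pics
cat > h.py <<'E'
import numpy as np, cv2
from bench import r
def grab(n,f):
    d=r.grab_frame(n); cv2.imwrite(f'pics/{f}.png',d['pixels'][:,:,::-1]); np.save(f'pics/{f}.npy',{k:np.array(d[k]) for k in d},allow_pickle=True); return d
def load(f): return np.load(f'pics/{f}.npy',allow_pickle=True).item()
def ray(d,uv):
    K,D=np.array(d['camera_matrix']),np.array(d['dist_coeffs'])
    p=cv2.undistortPoints(np.array(uv,float).reshape(-1,1,2),K,D).reshape(-1,2)
    R=cv2.Rodrigues(np.array(d['rvec'],float))[0]; t=np.array(d['tvec'],float).reshape(3)
    return -R.T@t, np.c_[p,np.ones(len(p))]@R
def atz(d,uv,z):
    c,v=ray(d,uv); z=np.broadcast_to(z,len(v)); return c+v*((z-c[2])/v[:,2])[:,None]
def proj(d,P):
    return cv2.projectPoints(np.array(P,float).reshape(-1,1,3),np.array(d['rvec'],float),np.array(d['tvec'],float),np.array(d['camera_matrix']),np.array(d['dist_coeffs']))[0].reshape(-1,2)
E
python3 - <<'E'
from h import *
for n in ['scene','side','wrist']:
    d=grab(n,n+'0'); print(n,ray(d,[[320,240]]))
print(r.get_obs())
E
```

```text
scene (array([1.42935506, 0.34844663, 0.94402036]), array([[-0.68192028, -0.2916616 , -0.67117438]]))
side (array([ 0.33121838, -0.67132227,  0.89328996]), array([[ 0.24226805,  0.62928106, -0.73848454]]))
wrist (array([0.67504452, 0.07896675, 0.37340974]), array([[-0.00971798, -0.30266922, -0.9531318 ]]))
{'clock': 0.15, 'joints': array([-0.10813486,  0.47763049,  0.02236733,  1.55620275, -0.01151991,
        1.10924082, -0.08309854]), 'qvel': array([-0.00081477, -0.00125717, -0.00057737, -0.00641177, -0.00017063,
       -0.00089468,  0.00176635]), 'tau': array([ 1.55385478e-03, -5.96924365e+01,  1.60940632e+00, -2.81490952e+01,
        1.26662746e-02,  6.56643446e-03,  5.58682734e-05]), 'tcp_pos': array([6.74584293e-01, 1.36085840e-05, 2.41544947e-01]), 'orientation': array([-2.22077887e+00, -2.22083904e+00,  1.59498312e-03]), 'contact_force': array([-0.36401865, -0.40637462, -0.10731588]), 'moment': array([ 0.03197567, -0.00962769,  0.01727936]), 'grip_width': 0.0851880934176854}
```

View pics/scene0.png

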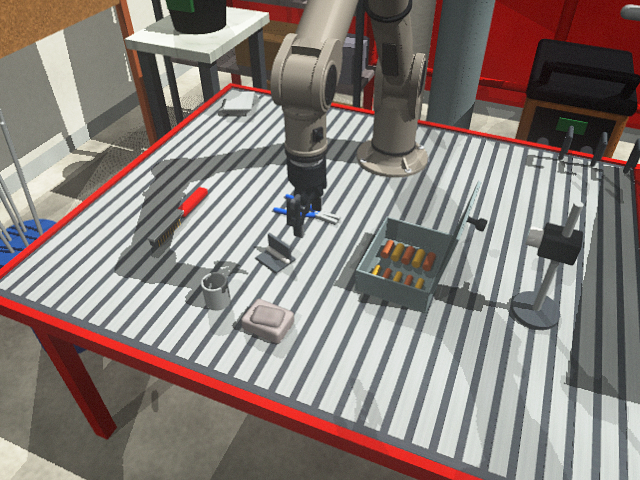

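View pics/side0.png

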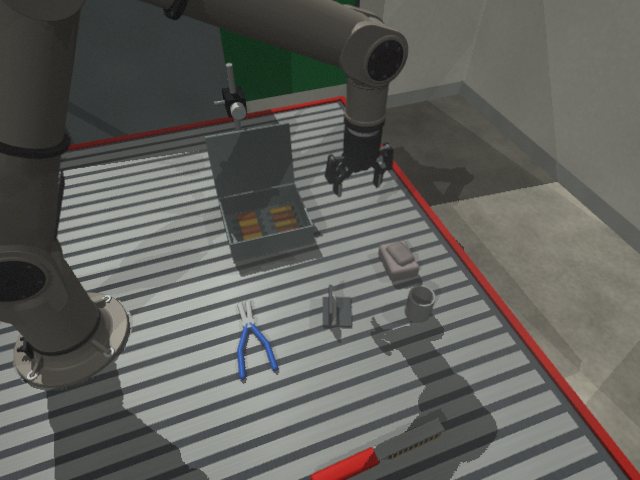

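Run:
```python
import cv2,numpy as np
s=cv2.imread('pics/scene0.png');d=cv2.imread('pics/side0.png')
def c(im,x0,y0,x1,y1,k): return cv2.resize(im[y0:y1,x0:x1],None,fx=k,fy=k,interpolation=cv2.INTER_CUBIC)
cv2.imwrite('pics/A.png',c(s,340,175,600,335,3))
o=np.zeros((600,800,3),np.uint8)
o[:600,:420]=c(d,195,60,335,260,3)
o[:300,430:790]=c(d,310,280,370,330,6)
o[305:593,430:790]=c(s,250,227,310,275,6)
cv2.imwrite('pics/B.png',o)
from h import *
sd=load('side0');sc=load('scene0')
print(atz(sd,[[337,310],[420,290],[400,262],[248,322],[240,240]],0),atz(sc,[[275,255],[535,310]],0))
```

```text
[[ 5.83926707e-01 -1.36302476e-01  0.00000000e+00]
 [ 7.99623561e-01 -1.51184694e-01  0.00000000e+00]
 [ 7.94534404e-01 -5.38569910e-02  0.00000000e+00]
 [ 3.76088298e-01 -9.66025374e-02 -1.11022302e-16]
 [ 4.18602873e-01  1.63396477e-01  0.00000000e+00]] [[ 5.69023080e-01 -1.48106338e-01 -1.11022302e-16]
 [ 5.04517919e-01  5.04654819e-01  0.00000000e+00]]
```

View pics/A.png

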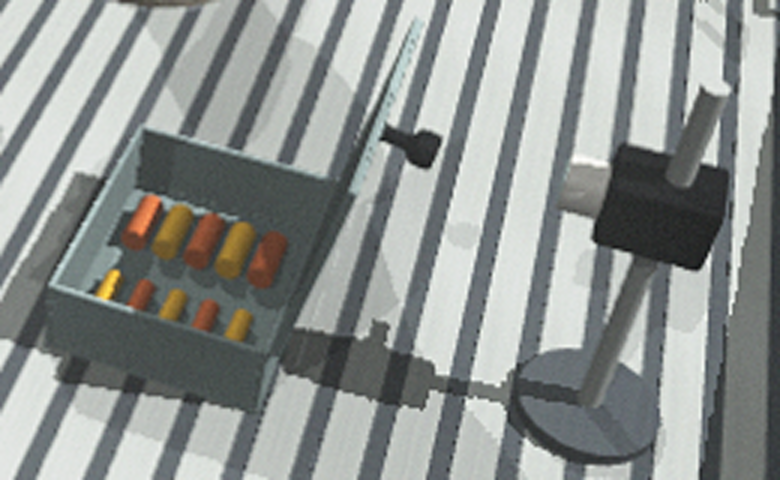

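View pics/B.png

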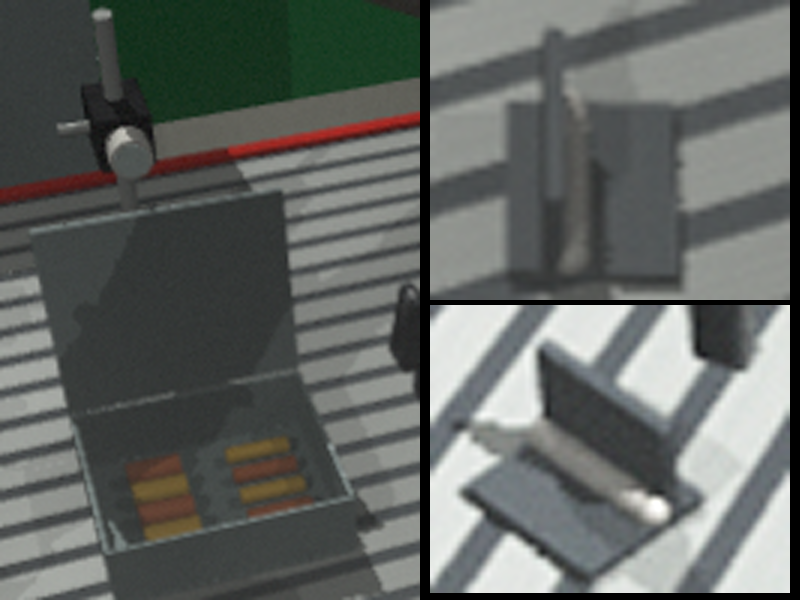

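```bash
cat > fit.py <<'E'
from h import *
from scipy.optimize import least_squares
sd=load('side0');sc=load('scene0')
A=lambda p:(np.array(p,float)/3+[340,175]-.33)
B=lambda p:(np.array(p,float)/3+[195,60]-.33)
C=lambda p:((np.array(p,float)-[430,0])/6+[310,280]-.4)
D=lambda p:((np.array(p,float)-[430,305])/6+[250,227]-.4)
def tf(q,P): 
    c,s=np.cos(q[2]),np.sin(q[2]); return np.array(P)@np.array([[c,s,0],[-s,c,0],[0,0,1]])+[q[0],q[1],0]
def fit(items,model,q0):
    def f(q): return np.concatenate([(proj(d,model(q,l))-uv).ravel() for d,uv,l in items])
    s=least_squares(f,q0,loss='soft_l1'); return s.x,f(s.x).reshape(-1,2).round(1)
if __name__=='__main__':
    it=[(sc,A([145,130]),[-.09,.11,.07]),(sc,A([50,290]),[-.09,-.11,.07]),(sc,A([265,352]),[.09,-.11,.07]),(sc,A([262,408]),[.09,-.11,0]),(sc,A([50,340]),[-.09,-.11,0]),
     (sd,B([108,553]),[-.09,.11,.07]),(sd,B([352,498]),[-.09,-.11,.07]),(sd,B([298,372]),[.09,-.11,.07]),(sd,B([75,412]),[.09,.11,.07])]
    q,e=fit(it,lambda q,l:tf(q,[l]),[.48,.2,1.5]); print('case',q,e.tolist())
    it2=[(sd,B([33,231]),.11),(sd,B([283,193]),-.11)]
    th,e=fit(it2,lambda t,y:tf(q,[[.09-.18*np.cos(t[0]),y,.07+.18*np.sin(t[0])]]),[1.4]);print('lid',th,e.tolist())
    # knob
    for t in (th[0],):
        n=np.array([np.sin(t),0,np.cos(t)])
        k=np.array([.09-.15*np.cos(t),0,.07+.15*np.sin(t)])+n*.043
        print('knob pred A', (proj(sc,tf(q,[k]))-[340,175])*3)
    # lens front centre: triangulate
    o1,v1=ray(sd,[B([130,153])]);o2,v2=ray(sc,[A([562,186])])
    M=np.c_[v1[0],-v2[0]];s=np.linalg.lstsq(M,o2-o1,rcond=None)[0];p1=o1+s[0]*v1[0];p2=o2+s[1]*v2[0]
    c,si=np.cos(q[2]),np.sin(q[2]); p=(p1+p2)/2;dl=p[:2]-q[:2]
    print('lens',p,np.linalg.norm(p1-p2),'in case',[c*dl[0]+si*dl[1],-si*dl[0]+c*dl[1]])
    it3=[(sd,C([508,103]),[-.018,.04,.008]),(sd,C([680,108]),[.05,.04,.008]),(sd,C([680,280]),[.05,-.04,.004]),(sd,C([555,30]),[0,.04,.058]),
     (sc,D([462,492]),[.05,-.04,.008]),(sc,D([592,572]),[.05,.04,.008]),(sc,D([702,497]),[-.018,.04,.008]),(sc,D([545,345]),[0,-.04,.058]),(sc,D([672,452]),[0,.04,.058])]
    q3,e=fit(it3,lambda q,l:tf(q,[l]),[.58,-.13,0]);print('coupon',q3,e.tolist())
E
python3 fit.py
```

```text
case [0.49596088 0.18102328 1.52927657] [[-0.6, -3.0], [-0.3, -2.6], [1.9, 0.4], [-1.1, 1.9], [-1.4, 0.9], [-2.0, -0.4], [0.8, -0.8], [0.1, -1.8], [-2.6, 0.2]]
lid [2.57706964] [[-2.8, 0.0], [-10.1, -0.0]]
knob pred A [[510.40760959 275.48570173]]
lens [0.50837392 0.4357034  0.21699727] 0.009286137309008765 in case [np.float64(0.2549758694942353), np.float64(-0.0018311277426029254)]
coupon [ 0.5668347  -0.13489215 -0.37475326] [[0.3, -1.2], [-0.4, -1.3], [0.4, -0.4], [0.5, -1.2], [0.1, -2.0], [-0.8, 0.0], [0.4, -1.1], [-0.6, -1.1], [-0.6, -4.3]]
```

```bash
cat > ov.py <<'E'
from fit import *
def overlay(f1,f2,q,t,q3,out):
    def box(x0,x1,y0,y1,z0,z1): return [[(a,b,z0),(c,d,z0)] for a,b,c,d in((x0,y0,x1,y0),(x1,y0,x1,y1),(x1,y1,x0,y1),(x0,y1,x0,y0))]+[[(a,b,z1),(c,d,z1)] for a,b,c,d in((x0,y0,x1,y0),(x1,y0,x1,y1),(x1,y1,x0,y1),(x0,y1,x0,y0))]
    ims=[]
    for f,(x0,y0,x1,y1),k in((f1,(340,175,500,315),2.5),(f2,(195,60,355,260),2.5),(f2,(310,280,370,330),6),(f1,(250,227,310,275),6)):
        d=load(f);k2=int(k*2)
        im=cv2.resize(d['pixels'][y0:y1,x0:x1,::-1],None,fx=k,fy=k,interpolation=cv2.INTER_CUBIC)
        def ln(P,col):
            p=(proj(d,P)-[x0,y0]+.5)*k-.5; cv2.line(im,*[tuple(int(v) for v in a.round()) for a in p],col,1,cv2.LINE_AA)
        for s in box(-.09,.09,-.11,.11,0,.07): ln(tf(q,s),(0,0,255))
        L=lambda a,y,h:(.09-a*np.cos(t)+h*np.sin(t),y,.07+a*np.sin(t)+h*np.cos(t))
        for a,b in(((0,-.11,0),(.18,-.11,0)),((.18,-.11,0),(.18,.11,0)),((.18,.11,0),(0,.11,0)),((.15,0,.008),(.15,0,.051))): ln(tf(q,[L(*a),L(*b)]),(0,255,255))
        for s in box(-.018,.05,-.04,.04,0,.008)+box(-.004,.004,-.04,.04,.008,.058): ln(tf(q3,s),(0,0,255))
        ims.append(im)
    o=np.zeros((600,800,3),np.uint8)
    o[:350,:400]=ims[0][:350,:400]; o[:500,400:800]=ims[1][:500,:400]; a=cv2.resize(ims[2],(300,250));b=cv2.resize(ims[3],(300,240))
    o[350:600,:300]=a; 
    o2=o.copy(); o2[360:600,300:600]=b if False else o[360:600,300:600]
    cv2.imwrite(f'pics/{out}.png',o2)
if __name__=='__main__':
    q=np.array([.49596,.18102,1.52928]);q3=[.5668,-.1349,-.3748]
    overlay('scene0','side0',q,1.70,q3,'ov0')
E
python3 ov.py
```

```text
(no output)
```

View pics/ov0.png

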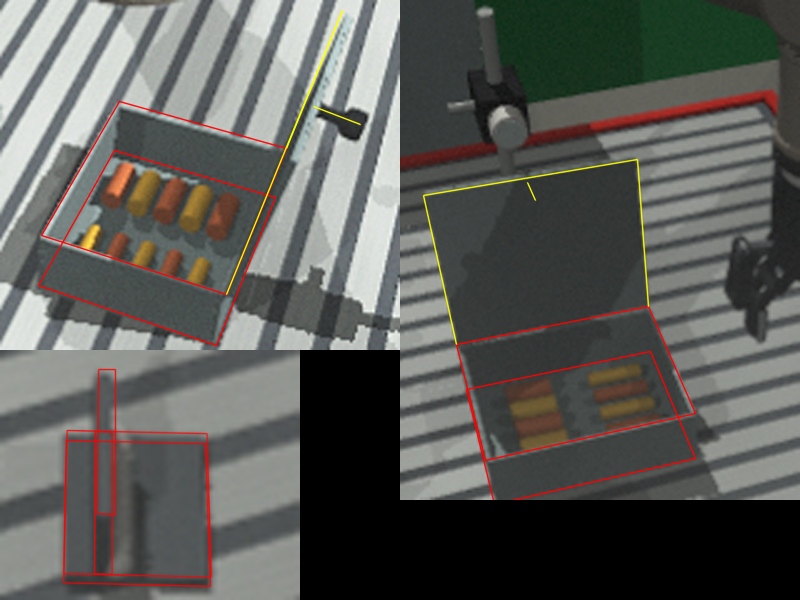

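The overlay of the fitted model matches both views. Case centre is about (0.496, 0.181) with yaw 1.53, the lid is about 1.70 rad open, and the coupon is about (0.567, −0.135) with yaw −0.375. The lens is near (0.508, 0.436, 0.217). Next I'll bring the closed fingers over to the camera side of the lid.

Call:
{"op": "send_rows", "data": {"deltas": [[0,0,0,-0.27,0,0,0],[0,0,0,-0.54,0,0,0],[0,0,0,-0.667,0,0,0],[0,0.25,-0.2,-0.667,0,0,0],[0,0.5,-0.4,-0.667,0,0,0],[0,0.75,-0.6,-0.667,0,0,0],[0,1,-0.79,-0.667,0,0,0],[0,1,-0.79,-0.667,0,0,0]], "squeeze": 60}}

```text
clock: 0.82
tcp_pos: [0.5533, 0.1543, 0.3423]
orientation: [-2.215, -2.225, -0.0]
contact_force: [0.6, 1.0, 0.1]
grip_width: -0.0001
```

Call:
{"op": "send_rows", "data": {"deltas": [[0,0.25,0,0,0,0,0],[0,0.5,0,0,0,0,0],[0,0.75,0,0,0,0,0],[0,1,0,0,0,0,0],[0,1,0,0,0,0,0]]}}

```text
clock: 1.23
tcp_pos: [0.5533, 0.3096, 0.3414]
orientation: [-2.205, -2.23, -0.002]
contact_force: [-1.5, 1.9, 0.6]
grip_width: -0.0002
```

Call:
{"op": "send_rows", "data": {"deltas": [[0,0.23,0,0,0,0,0],[0,0.23,0,0.25,0,0,0],[0,0.23,0,0.5,0,0,0],[0,0.23,0,0.75,0,0,0],[0,0.23,0,0.75,0,0,0]]}}

```text
clock: 1.65
tcp_pos: [0.5525, 0.3315, 0.2215]
orientation: [-2.219, -2.22, 0.022]
contact_force: [-1.2, -0.8, -1.7]
grip_width: -0.0001
```

Run:
```python
from h import *
o=r.get_obs();print(o['tcp_pos'],o['orientation'],o['contact_force'],o['clock'])
a=grab('scene','sc1');b=grab('side','sd1')
p=a['pixels'][130:330,330:597,::-1];q=b['pixels'][40:240,160:427,::-1]
cv2.imwrite('pics/v1.png',np.hstack([cv2.resize(p,None,fx=1.5,fy=1.5),cv2.resize(q,None,fx=1.5,fy=1.5)])[:,:800])
```

```text
[0.55248099 0.33152685 0.22154079] [-2.21919243 -2.22037757  0.02179346] [-1.15723013 -0.82720407 -1.70222035] 1.65
```

View pics/v1.png

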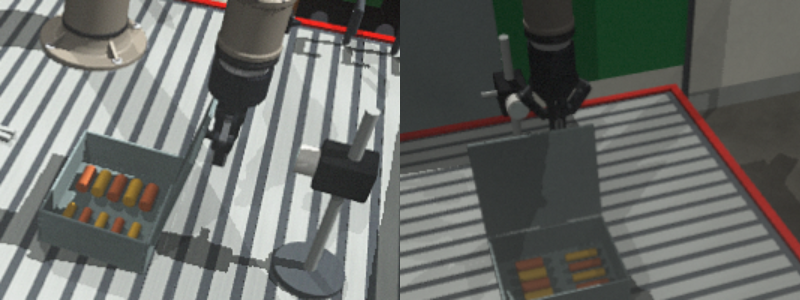

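Call:
{"op": "send_rows", "data": {"deltas": [[0,-0.07,0,0,0,0,0],[0,-0.14,0,0,0,0,0],[0,-0.21,0,0,0,0,0],[0,-0.28,0,0,0,0,0],[0,-0.31,0,0,0,0,0],[0,-0.38,0,0,0,0,0],[0,-0.45,0,0,0,0,0],[0,-0.51,0,0.005,0,0,0],[0,-0.58,0,0.012,0,0,0],[0,-0.65,0,0.032,0,0,0],[0,-0.72,0,0.057,0,0,0],[0,-0.79,0,0.088,0,0,0],[0,-0.86,0,0.12,0,0,0],[0,-0.86,0,0.12,0,0,0]]}}

```text
clock: 2.92
tcp_pos: [0.5563, 0.2015, 0.2102]
orientation: [2.225, 2.217, -0.005]
contact_force: [-0.6, -0.1, -0.6]
grip_width: 0.0003
```

Call:
{"op": "send_rows", "data": {"deltas": [[0,-0.06,0,0.04,0,0,0],[0,-0.12,0,0.085,0,0,0],[0,-0.18,0,0.13,0,0,0],[0,-0.23,0,0.18,0,0,0],[0,-0.285,0,0.24,0,0,0],[0,-0.33,0,0.3,0,0,0],[0,-0.37,0,0.365,0,0,0],[0,-0.4,0,0.43,0,0,0],[0,-0.43,0,0.49,0,0,0],[0,-0.45,0,0.55,0,0,0]]}}

```text
clock: 3.75
tcp_pos: [0.5565, 0.1372, 0.1282]
orientation: [2.222, 2.221, -0.001]
contact_force: [-1.1, -0.9, 1.5]
grip_width: -0.0002
```

Run:
```python
from h import *
o=r.get_obs();print(o['tcp_pos'],o['orientation'],o['contact_force'],o['clock'])
a=grab('scene','sc2')
cv2.imwrite('pics/v2.png',cv2.resize(a['pixels'][150:330,330:597,::-1],None,fx=1.5,fy=1.5))
```

```text
[0.55648028 0.13721394 0.12823464] [ 2.22178407e+00  2.22098627e+00 -7.60199296e-04] [-1.0878168  -0.91055683  1.529329  ] 3.75
```

View pics/v2.png

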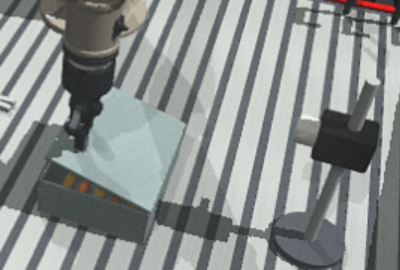

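The lid is following the fingers, about 0.27 rad still to go. I'll press it down slowly to shut.

Call:
{"op": "send_rows", "data": {"deltas": [[0,-0.02,0,0.06,0,0,0],[0,-0.035,0,0.12,0,0,0],[0,-0.045,0,0.18,0,0,0],[0,-0.05,0,0.22,0,0,0],[0,-0.05,0,0.25,0,0,0],[0,-0.05,0,0.275,0,0,0]]}}

```text
clock: 4.3
tcp_pos: [0.5566, 0.1303, 0.089]
orientation: [2.222, 2.221, -0.001]
contact_force: [-14.5, -5.1, 49.8]
grip_width: 0.0
```

Call:
{"op": "send_rows", "data": {"deltas": [[0,0,0,0.015,0,0,0],[0,0,0,0.03,0,0,0],[0,0,0,0.03,0,0,0]]}}

```text
clock: 4.55
tcp_pos: [0.5567, 0.1303, 0.089]
orientation: [2.222, 2.22, -0.001]
contact_force: [-19.4, -6.7, 53.0]
grip_width: -0.0002
```

Call:
{"op": "send_rows", "data": {"deltas": [[0,0,0,-0.1,0,0,0],[0,0,0,-0.35,0,0,0],[0,0,0,-0.62,0,0,0],[0,0,0,-0.9,0,0,0],[0,-0.25,0,-0.9,0,0,0],[1,-0.5,0,-0.9,0,0,0],[1,-0.75,0,-0.9,0,0,0],[1,-1,0,-0.9,0,0,0]]}}

```text
clock: 5.22
tcp_pos: [0.5564, -0.0208, 0.219]
orientation: [2.22, 2.222, 0.001]
contact_force: [1.3, -0.5, -0.2]
grip_width: 0.0357
```

Call:
{"op": "send_rows", "data": {"deltas": [[1,-0.25,0.02,0,0,0,0.03],[1,-0.5,0.05,0,0,0,0.06],[1,-0.76,0.07,0,0,0,0.09],[1,-0.76,0.07,0,0,0,0.119],[1,-0.76,0.07,0,0,0,0.119],[1,-0.76,0.07,0,0,0,0.119],[1,-0.76,0.07,0,0,0,0.119]]}}

```text
clock: 5.8
tcp_pos: [0.5671, -0.1319, 0.2184]
orientation: [-2.591, -1.775, -0.0]
contact_force: [-0.5, 1.1, 0.2]
grip_width: 0.0855
```

Run:
```python
from h import *
o=r.get_obs();print(o['tcp_pos'],o['orientation'],o['contact_force'],o['clock'],o['grip_width'])
a=grab('wrist','w3');b=grab('scene','sc3');grab('side','sd3')
i=a['pixels'][:,:,::-1].copy()
o=np.zeros((600,800,3),np.uint8)
o[:480,:640]=i
q=b['pixels'][180:330,340:540,::-1]
o[480:,:160]=cv2.resize(q,(160,120))
cv2.imwrite('pics/v3.png',o)
```

```text
[ 0.56712618 -0.1318555   0.21840712] [-2.59087725e+00 -1.77541917e+00 -4.16878380e-04] [-0.52690169  1.05254585  0.18171049] 5.8 0.08545550222923251
```

View pics/v3.png

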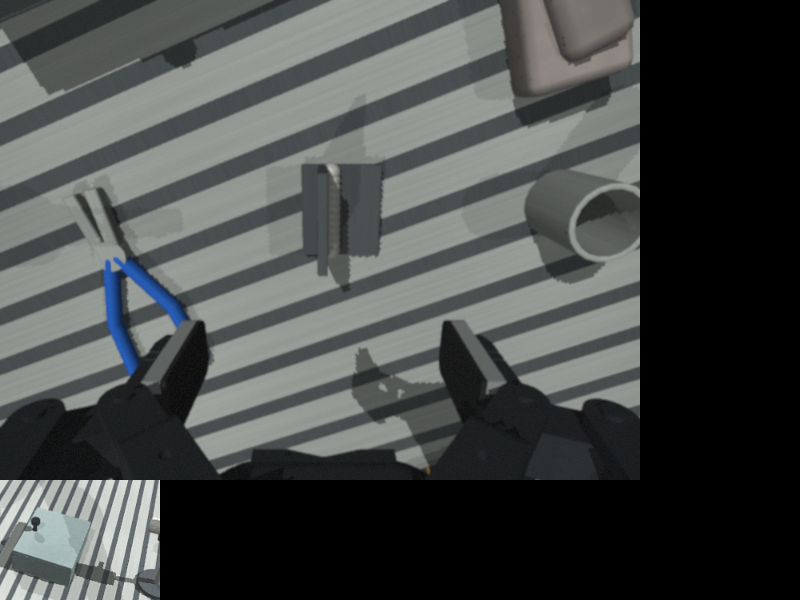

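Run:
```python
from fit import *
w=load('w3')
it=[(w,[302,164.5],[-.018,.04,.008]),(w,[381.5,164],[.05,.04,.008]),(w,[379,255],[.05,-.04,.004]),(w,[302,255],[-.018,-.04,.008]),(w,[323,275],[0,-.04,.058])]
q,e=fit(it,lambda q,l:tf(q,[l]),[.567,-.135,-.375]);print(q,e.tolist())
print(atz(w,[[323,275]],.058))
o=r.get_obs();R=cv2.Rodrigues(o['orientation'])[0]
for p in ([*q[:2],.05],[.5668,-.1349,.05]): print((np.array(p)-o['tcp_pos'])@R/.15)
print(R)
# lens, constrained to case y=0
sd,sc=load('side0'),load('scene0');C0=np.array([.49596,.18102,1.52928])
it=[(sd,B([130,153]),0),(sc,A([562,186]),0)]
print(fit(it,lambda p,l:tf(C0,[[p[0],0,p[1]]]),[.26,.2]))
```

```text
[ 0.56629317 -0.13478221 -0.36796595] [[-0.7, 0.1], [1.0, 0.5], [-1.0, -2.1], [1.0, -0.5], [-0.1, 1.0]]
[[ 0.55228442 -0.17139074  0.058     ]]
[-0.01964517  0.00130122  1.12397358]
[-0.01915417  0.0047352   1.12397343]
[[ 3.61958178e-01  9.32194332e-01  6.75312825e-05]
 [ 9.32194211e-01 -3.61958166e-01  4.88367339e-04]
 [ 4.79696764e-04 -1.13816281e-04 -9.99999878e-01]]
(array([0.25392082, 0.21355452]), array([[ 0.8,  2.7],
       [ 0.8, -1. ]]))
```

Call:
{"op": "send_rows", "data": {"deltas": [[1,-0.02,0,0.2,0,0,0],[1,-0.02,0,0.4,0,0,0],[1,-0.02,0,0.6,0,0,0],[1,-0.02,0,0.8,0,0,0],[1,-0.02,0,0.8,0,0,0]]}}

```text
clock: 6.37
tcp_pos: [0.5621, -0.1345, 0.0933]
orientation: [-2.588, -1.769, 0.011]
contact_force: [0.0, 0.3, -0.7]
grip_width: 0.0856
```

Call:
{"op": "send_rows", "data": {"deltas": [[1,0,0,0.13,0,0,0],[1,0,0,0.26,0,0,0],[1,0,0,0.39,0,0,0],[1,0,0,0.39,0,0,0],[0,0,0,0.39,0,0,0],[0,0,0,0.39,0,0,0],[0,0,0,0.39,0,0,0],[0,0,0,0.39,0,0,0],[0,0,0,0.39,0,0,0],[0,0,0,0.39,0,0,0],[0,0,0,0.39,0,0,0],[0,0,0,0.39,0,0,0],[0,0,0,0.39,0,0,0]], "squeeze": 90}}

```text
clock: 7.45
tcp_pos: [0.5657, -0.1361, 0.0408]
orientation: [-2.595, -1.77, 0.0]
contact_force: [-3.2, 1.1, 7.2]
grip_width: 0.0064
```

Call:
{"op": "send_rows", "data": {"deltas": [[0,0,0,-0.06,0,0,0],[0,0,0,-0.14,0,0,0],[0,0,0,-0.24,0,0,0],[0,0,0,-0.36,0,0,0],[0,0,0,-0.48,0,0,0],[0,0,0,-0.6,0,0,0],[0,0,0,-0.72,0,0,0],[0,0,0,-0.84,0,0,0],[0,0,0,-0.96,0,0,0],[0,0,0,-1,0,0,0],[0,0,0,-1,0,0,0],[0,0,0,-1,0,0,0]]}}

```text
clock: 8.45
tcp_pos: [0.5653, -0.1362, 0.1897]
orientation: [-2.595, -1.77, 0.001]
contact_force: [-0.5, 0.5, -8.5]
grip_width: 0.0068
```

Call:
{"op": "send_rows", "data": {"deltas": [[0,0.03,-0.02,-0.05,0,0,0],[0,0.1,-0.07,-0.12,0,0,0],[0,0.18,-0.12,-0.2,0,0,0],[0,0.28,-0.19,-0.23,0,0,0],[0,0.38,-0.25,-0.23,0,0,0],[0,0.48,-0.32,-0.23,0,0,0],[0,0.58,-0.39,-0.23,0,0,0],[0,0.68,-0.45,-0.23,0,0,0],[0,0.78,-0.52,-0.23,0,0,0],[0,0.86,-0.57,-0.23,0,0,0],[0,0.9,-0.6,-0.23,0,0,0],[0,0.9,-0.6,-0.23,0,0,0]]}}

```text
clock: 9.45
tcp_pos: [0.5306, 0.0254, 0.2248]
orientation: [-2.591, -1.775, -0.0]
contact_force: [-0.4, 0.4, -7.8]
grip_width: 0.0063
```

Call:
{"op": "send_rows", "data": {"deltas": [[0,0.03,-0.02,0,0,0,-0.02],[0,0.09,-0.06,0,0,0,-0.055],[0,0.15,-0.1,0,0,0,-0.09],[0,0.21,-0.14,0,0,0,-0.125],[0,0.27,-0.18,0,0,0,-0.16],[0,0.33,-0.22,0,0,0,-0.195],[0,0.39,-0.26,0,0,0,-0.23],[0,0.45,-0.3,0,0,0,-0.265],[0,0.51,-0.34,0,0,0,-0.3],[0,0.57,-0.38,0,0,0,-0.335],[0,0.63,-0.42,0,0,0,-0.37],[0,0.69,-0.46,0,0,0,-0.405],[0,0.75,-0.5,0,0,0,-0.44],[0,0.8,-0.53,0,0,0,-0.475],[0,0.84,-0.56,0,0,0,-0.51],[0,0.87,-0.58,0,0,0,-0.545],[0,0.9,-0.6,0,0,0,-0.575],[0,0.9,-0.6,0,0,0,-0.595],[0,0.9,-0.6,0,0,0,-0.604],[0,0.9,-0.6,0,0,0,-0.604]]}}

```text
clock: 11.12
tcp_pos: [0.4973, 0.1796, 0.2246]
orientation: [0.075, 3.141, -0.001]
contact_force: [-0.7, 0.0, -5.9]
grip_width: 0.0066
```

Run:
```python
from fit import *
o=r.get_obs();print(o['tcp_pos'],o['contact_force'],o['clock'],o['grip_width'],o['joints'][6]);print(cv2.Rodrigues(o['orientation'])[0].round(3))
a=grab('scene','sc4');b=grab('side','sd4')
o=np.zeros((600,800,3),np.uint8)
o[:400,:600]=cv2.resize(a['pixels'][150:350,330:630,::-1],None,fx=2,fy=2,interpolation=cv2.INTER_CUBIC)[:400,:600]
ps=cv2.resize(b['pixels'][60:260,190:390,::-1],(600,600),interpolation=cv2.INTER_CUBIC)
o2=np.hstack([o[:,:0],ps])
cv2.imwrite('pics/v4.png',o[:400,:600]);cv2.imwrite('pics/v5.png',ps)
```

```text
[0.49733927 0.17959374 0.22456347] [-0.688283    0.02585525 -5.94440929] 11.1167 0.0065523551745062195 0.9470704067869672
[[-0.999  0.048  0.   ]
 [ 0.048  0.999 -0.001]
 [-0.    -0.001 -1.   ]]
```

View pics/v4.png

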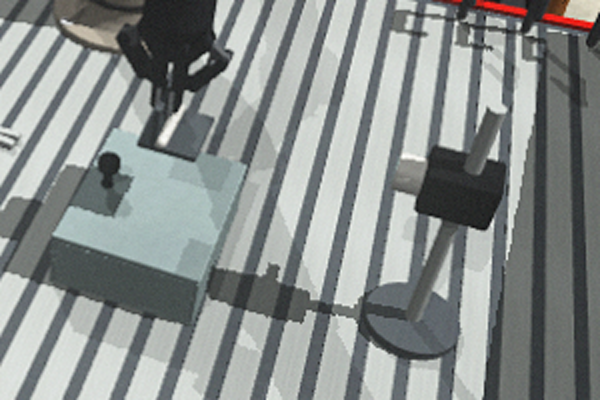

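View pics/v5.png

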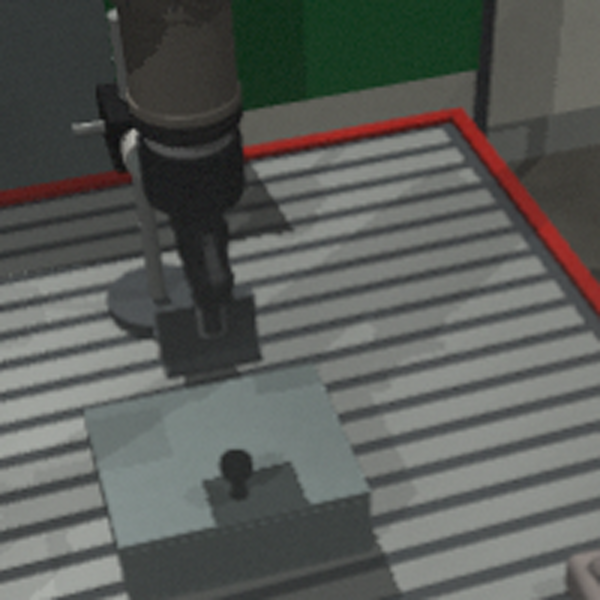

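The lid is shut, the knob is upright, and the bead faces the lens. I'll check level and height numerically with an overlay of the expected pose.

Run:
```python
from fit import *
from scipy.spatial.transform import Rotation as Ro
s,d=load('sc4'),load('sd4')
o=r.get_obs();c=o['tcp_pos']-[0,0,.0115]; yaw=1.529
V4=lambda p:np.array(p)/2+[330,150]-.25
V5=lambda p:np.array(p)/3+[190,60]-.33
names=[[-.018,.04,-.021],[-.018,-.04,-.021],[.05,-.04,-.021],[.05,.04,-.021],[0,-.04,.029],[0,.04,.029]]
W=Ro.from_rotvec([0,0,yaw]).apply(names)+c
print((proj(s,W)-[330,150]+.25)*2);print((proj(d,W)-[190,60]+.33)*3)
ims=[]
lens=tf([.49596,.18102,1.52928],[[.254,0,.2136]])[0]
ax=Ro.from_rotvec([0,0,yaw]).as_matrix()
th=np.linspace(0,2*np.pi,40)
ring=lens+.021*(np.outer(np.cos(th),ax[:,1])+np.outer(np.sin(th),[0,0,1]))
for f,(x0,y0,x1,y1),k in((s,(375,150,475,270),4),(d,(215,100,315,220),4)):
    im=cv2.resize(f['pixels'][y0:y1,x0:x1,::-1],None,fx=k,fy=k,interpolation=cv2.INTER_CUBIC)
    p=((proj(f,W)-[x0,y0]+.5)*k).astype(int)
    for a,b in((0,1),(1,2),(2,3),(3,0),(4,5)): cv2.line(im,tuple(map(int,p[a])),tuple(map(int,p[b])),(0,0,255),1)
    ims.append(im)
ls=[]
for f,(x0,y0,x1,y1) in((load('sc4'),(510,210,560,260)),(load('side0'),(215,85,265,135))):
    im=cv2.resize(f['pixels'][y0:y1,x0:x1,::-1],(120,120),interpolation=cv2.INTER_CUBIC)
    im=cv2.resize(f['pixels'][y0:y1,x0:x1,::-1],(400,400),interpolation=cv2.INTER_CUBIC)
    cv2.polylines(im,[((proj(f,ring)-[x0,y0]+.5)*8).astype(int)],True,(0,0,255),1); ls.append(cv2.resize(im[60:340,20:380],(180,140)) if 0 else im)
cv2.imwrite('pics/v6.png',np.hstack(ims)); cv2.imwrite('pics/v7.png',np.hstack(ls))
```

```text
[[159.83324195 101.35958113]
 [138.04790257 140.88956492]
 [196.38369605 157.42393609]
 [215.86591435 116.47446754]
 [158.00269947 110.18642245]
 [179.55166289  70.81261178]]
[[168.02403662 369.27362455]
 [264.08905081 350.64484416]
 [244.45360928 301.76988082]
 [151.78103978 318.92227426]
 [254.8573271  288.20831568]
 [156.2619711  306.27527471]]
```

View pics/v6.png

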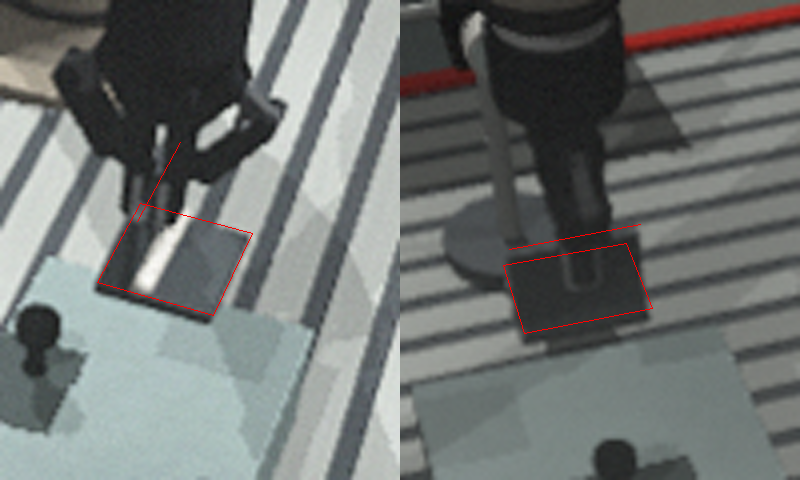

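View pics/v7.png

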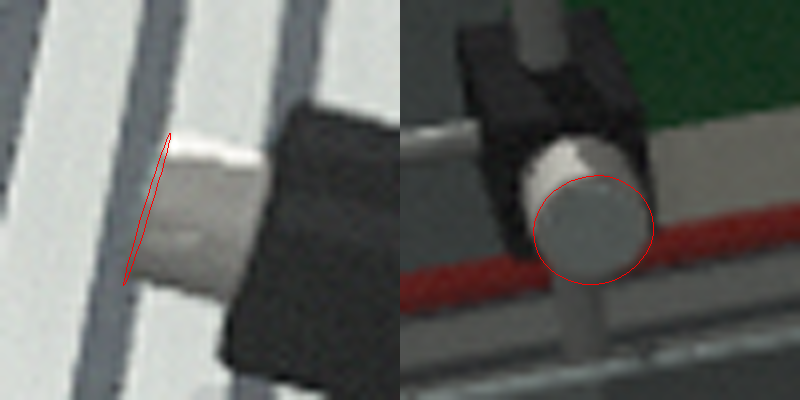

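Call:
{"op": "send_rows", "data": {"deltas": [[0,0,0,0,0,0,0],[0,0,0,0,0,0,0],[0,0,0,0,0,0,0],[0,0,0,0,0,0,0]]}}

```text
clock: 11.55
tcp_pos: [0.497, 0.1807, 0.2246]
orientation: [0.075, 3.141, -0.0]
contact_force: [0.0, 0.1, -7.6]
grip_width: 0.0065
```

Run:
```python
from h import *
o=r.get_obs();print(o['tcp_pos'],o['grip_width'],abs(o['qvel']).max(),o['clock'])
print(r.hand_in())
```

```text
[0.49698036 0.180731   0.22462832] 0.006514301337585994 0.0013232592133048588 11.55
the job is handed in; nothing more can be done
None
```

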